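# Press a cemented heel in the bench locking pliers

### The job

Stand the heel block between the open jaws of the locking pliers with its side pushed gently home against the little adjustable stop, then squeeze the handles, without forcing them, until they snap over center and lock, and leave the heel clamped hands-off for about two seconds. Then pull the release lever so that the jaws spring fully open, and leave the heel standing where it was pressed and the other things on the bench alone.

Things in the scene. Friction and masses are not known exactly. Their poses are not given: they have to be found in the camera images.
- clamp: Steel locking C-clamp pliers on their side, fixed half strapped to a board 150 x 300 x 30 mm. Origin: centre of board's underside (board x -79 to 71). x: from moving half to fixed half (with screw knob); y: from jaws to handle ends (y 110, knob 137); z up. Pivots vertical; jaws and handles have their mid-plane 24 above board top (54 above bench). Tops above board: jaw arms 31, pads 35, handles 32.
- seat (a point): Point on the board's top on the pads' axis: clamp frame (0, -117, 30) mm, same axes. Fixed pad's face 16 mm from it in +x, moving pad's open face about 27 in -x (gap about 42): the heel's centre fits at x -9 to 0, middle about -5. The stop's face is 19 to 37 mm from it in +y, so a heel home against the stop has its centre at y -9 to +9.
- fixed_grip (a point): Place to squeeze on the fixed handle: on its centreline, mid-height, clamp frame (10, 15, 54) mm, axes as the clamp's. Handle 12 mm wide, 16 mm high; its outer face is 6 mm in +x from here. It does not move.
- handle_grip (a point): Place to squeeze on the moving handle (12 wide, 16 high): centreline, mid-height, facing fixed_grip. Over both outer faces here: 67 mm open, 46 locked. Takes 3 N at first, 10 to 15 N just before center; then the push vanishes and it snaps 3 mm ahead to its own stop and stays: do not push on. Over 30 N on it is forcing. It reaches 95 mm farther in +y.
- lever_tail (a point): On the release lever's tail, centreline, mid-height. Bar 6 mm thick (x), 12 high, between the handles, pivoted in the moving handle 55 mm before this point; runs 33 mm on in +y. Locked, 31 mm are free between it and the fixed handle: room for a finger. Drawn 4 to 10 mm in clamp -x (to the moving handle) with 3 to 5 N it trips; handle and jaw spring open.
- stop: Adjustable stop on the board: dark bracket 30 x 12 x 20 mm, origin centre of its underside at clamp (0, -72, 30), same axes, with a sliding aluminium finger, 30 wide, 22 high, facing the jaws. Its setting is not in the readings: face 8 to 26 mm from the origin in -y. Stiff. 2 N or more held a moment shows the heel is home; over 12 N is too hard.
- handle: Moving handle with the link and release lever that it carries. Origin at its pin on the moving jaw, mid-height; y runs roughly along the handle towards its end, about 162 mm from the origin.
- pad: Swivel pad of the moving jaw, a steel disc 22 mm across and 6 mm thick whose face looks in clamp +x; its centre is 24 mm above the board's top. Origin at its swivel, about 11 mm behind the face. It follows the heel's face by itself.
- jaw (a joint): Turn of the moving jaw, rad: 0 fully open (sprung open), about 0.21 when clamped on the heel.
- link (a joint): Turn of the toggle link against the moving handle, rad: 0 open, 0.63 straight (center), about 0.73 past center at its stop, locked.
- lever (a joint): Turn of the release lever against the moving handle, rad: 0 at rest, 0.22 fully pulled; springs back to 0. The lock trips at about 0.04 to 0.06.
- heel: Stacked shoe heel, brown with a black rubber lift, standing on its flat side, D-shaped, round side up: 32 mm thick (its x), 56 wide (y), 56 high, sides upright to 36 mm; 0.08 to 0.15 kg. Origin: centre of its underside. Gripped by the top across the 32 mm. In the jaws its x lies along the clamp's x, either way round, and its narrow side meets the stop.
- last: Bystander: wooden shoe last (foot form), lying sole down, 250 x 80 x 125 mm; origin on its underside, x towards the toe.
- bottle: Bystander: red paint bottle with a white cap, 38 mm across, 115 mm high; origin: centre of its underside.
- mask: Bystander: white dome-shaped dust mask, 120 mm across, 51 mm high; origin: centre of its underside.
- tape: Bystander: roll of orange tape lying flat, 112 mm outside, 78 mm hole, 24 mm high; origin: centre of its underside.

How it is judged:
On the way, in this order (a step that is already met when the one before it is completed fails the run):
1. the heel stands between the jaws, its side pushed home against the stop (contact force between heel and stop above 2 N and y of heel in the frame of seat between -0.012 and 0.012 m and x of heel in the frame of seat between -0.014 and 0.004 m and z of heel in the frame of seat below 0.004 m and angle between the x axis of heel and the x axis of seat, either way round below 0.15 rad and angle between heel's own z axis and vertical below 0.08 rad), for 0.1 s.
2. the pliers are locked past center with the heel clamped, hands off, for 1.5 s (value of joint link above 0.66 rad and contact force between pad and heel above 20 N and contact force between the fingers and clamp below 0.3 N and contact force between the fingers and heel below 0.3 N and y of heel in the frame of seat between -0.012 and 0.012 m and z of heel in the frame of seat below 0.004 m), for 1.5 s.
3. the release lever is pulled by the fingers (value of joint lever above 0.02 rad and contact force between the fingers and handle above 0.3 N), for 0.02 s.
At the end, for the whole second after the job is handed in: Jaw fully open (jaw joint under 0.02 rad), release lever back at rest (under 0.02 rad), heel free of the pad, at rest, upright (within 0.05 rad) on the board (within 3 mm), its centre within 15 mm of seat along y and -12 to +4 mm along x (value of joint each of jaw, lever below 0.02 rad and linear speed of heel below 0.01 m/s and angle between heel's own z axis and vertical below 0.05 rad and z of heel in the frame of seat below 0.003 m and y of heel in the frame of seat between -0.015 and 0.015 m and x of heel in the frame of seat between -0.012 and 0.004 m and contact force between pad and heel below 0.5 N); the robot touches nothing.
It fails at once if the moving handle is forced with over 30 N while the release lever is at rest (contact force between the fingers and handle above 30 N and value of joint lever below 0.02 rad).
It fails at once if handle and release lever together are pressed with over 60 N (contact force between the fingers and handle above 60 N).
It fails at once if the heel is driven against the stop with over 12 N (contact force between heel and stop above 12 N).
It fails at once if a bystander (shoe last, bottle, mask or tape roll) is moved over 30 mm (distance of any of last, bottle, mask, tape from where it was at the start of the episode above 0.03 m).
It also fails if it takes over 72 s, if anything falls off the work surface, if the arm or the gripper's body presses on something with over 40 N, if the wrist force passes 120 N, or if a joint passes its speed limit or range.

### The arm

A 6-joint arm with a two-finger parallel gripper is mounted at the origin on the work surface. World frame = base frame: x ahead of the robot, y to its left, z up, the work surface at z = 0. Lengths are in m, angles in rad, forces in N, time in s.
With the tool pointing down it reaches from about 0.25 to 0.775 m from the base axis. Payload 8.9 kg.
Tool frame: the origin (TCP) lies between the finger pads; the fingertips stand 8 mm ahead of it and the grasp point (between the pads) lies 11 mm behind it (r.finger_overhang is the distance from the TCP to the fingertips, in m); z points along the fingers, y is the line along which they close (so a half turn about z gives the same grasp; the last joint's range is limited). The gripper opens to 85 mm and grips with 20 to 120 N. Pads are 22 mm wide; open, the fingers measure 114 mm over their backs; the gripper's body (76 mm by 85 mm) begins 54 mm behind the grasp point. The pads swing forward as they close: fully open they stand 13 mm farther back than shut.
Start: joints at [1.03, 0.291, -0.153, 1.127, 0, 1.431], TCP at [0.205, 0.483, 0.239] pointing down, gripper open.
Joint ranges: [-2.52, 2.52], [-0.91, 1.74], [-1.3, 1.37], [-1.96, 2.02], [-1.52, 1.47], [-3.14, 3.14]. Speed limits (rad/s): [2.22, 2.22, 2.79, 3.14, 3.14, 3.14].

### API

Orientations are given as a 3x3 rotation matrix whose columns are the frame's x, y, z axes.
In Python, from bench import r gives the robot as it stands.
- The arm moves only by the shell command python3 jog.py 'ROWS' [FORCE]. ROWS is a JSON list of rows, 1 to 8 of them, each an object with the fields d (a list: dx, dy, dz in m), rz (a turn about the tool's z in rad), aperture (the finger opening in m); a field left out counts as zero (the opening has to be given); each row shifts and turns the commanded pose from where the row before left it, along the tool's axes as they then stand; what a row does not reach is not made up. A row lasts 1/8 s, in which the tool goes at most 0.0625 m and 0.188 rad, less where a joint would pass 70% of its speed; a pose out of reach is approached as far as the arm can. The fingers move at their own pace and stop on an object; FORCE is the grip in N (left out, the last holds). Time passes only in rows, so rows that do not move let the fingers close. It prints the time, the measured TCP pose, the force, the opening and the grip force at its end. Input that does not fit is refused with a message, and nothing moves.
- r.get_obs(): the state, without advancing time (a new reading comes with each control period).
- r.snapshot(name): name is "scene" or "top" or "wrist"; returns the picture (420x560x3 uint8, red, green, blue); there is no depth.
- r.get_calibration(name): a dict with "mtx" (3x3 intrinsics, pixels), "world_from_camera" (4x4, takes a point from camera to world coordinates); the wrist camera has in their place "mount" (4x4, takes a point from camera to tool coordinates, whose origin is the TCP and whose axes are the flange's). Camera axes: x right, y down, z forward; pixel columns grow to the right and rows downward; lengths in m; the calibration is good to about 2 mm. The wrist camera is an equidistant fisheye: a pixel r from the principal point sees the ray r / f radians off the axis. A picture is of the moment at which its call begins: read the wrist's pose just before it. get_calibration takes no time and is no camera call.
- r.finish_job(): hands the job in; it is judged then, once.
The state is a dict: "clock": time; "joint_pos": joint angles; "joint_velocities": joint speeds; "joint_efforts": joint torques, N m; "eef_pos": TCP position; "tool_rot": TCP orientation; "wrist_force": force on the tool from outside, world axes, zero at the start; "torque": the same for the moment, N m; "width": finger opening in m; "gripper_force": force on a finger pad.
Only numpy, scipy, OpenCV 4.12 (cv2) and the standard library are available. Lean on these libraries where they do the work, as an engineer would, in place of code of your own. Each camera call takes 0.05 s, during which the arm holds its last target. There are 200 camera calls.

## Working session

There is one attempt and no reset: what is moved stays moved. The work goes in short steps, Python scripts to look and compute and a shell command to move; the robot and the scene stay as the last step left them, time stands still between calls to the robot, and variables do not carry over. Pictures are saved under pics/ and viewed, at most 10 in all, crops included, and the job is handed in when it is done.

```bash
ls; mkdir -p pics; python3 - <<'E'
from bench import r
import cv2, numpy as np
for n in ("scene","top"):
    im=r.snapshot(n); cv2.imwrite(f"pics/{n}0.png",cv2.cvtColor(im,cv2.COLOR_RGB2BGR))
    c=r.get_calibration(n); print(n,np.round(c["mtx"],1).tolist(),np.round(c["world_from_camera"],3).tolist())
c=r.get_calibration("wrist");print({k:np.round(v,3).tolist() for k,v in c.items() if k in("mtx","mount")})
o=r.get_obs();print(o["clock"],o["eef_pos"],np.round(o["tool_rot"],3).tolist())
E
```

```text
bench.py
jog.py
pics
scene [[473.8, 0.0, 284.3], [0.0, 473.8, 210.2], [0.0, 0.0, 1.0]] [[0.758, 0.474, -0.448, 1.051], [0.652, -0.545, 0.527, -0.555], [0.006, -0.691, -0.723, 0.829], [0.0, 0.0, 0.0, 1.0]]
top [[416.1, 0.0, 280.8], [0.0, 416.1, 214.8], [0.0, 0.0, 1.0]] [[0.024, -0.997, 0.072, 0.515], [-1.0, -0.025, -0.013, 0.022], [0.015, -0.072, -0.997, 1.009], [0.0, 0.0, 0.0, 1.0]]
{'mtx': [[325.192, 0.0, 280.676], [0.0, 325.192, 211.603], [0.0, 0.0, 1.0]], 'mount': [[0.001, -0.958, -0.288, 0.074], [1.0, 0.001, 0.001, -0.001], [-0.001, -0.288, 0.958, -0.135], [0.0, 0.0, 0.0, 1.0]]}
0.1 [0.20510707 0.48285902 0.23879223] [[-0.92, 0.391, -0.001], [0.391, 0.92, -0.001], [0.0, -0.001, -1.0]]
```

View pics/scene0.png

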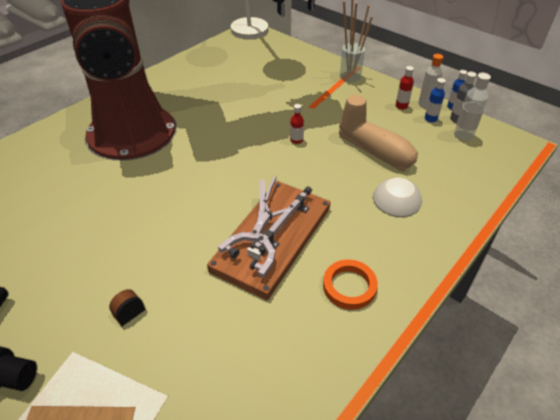

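View pics/top0.png

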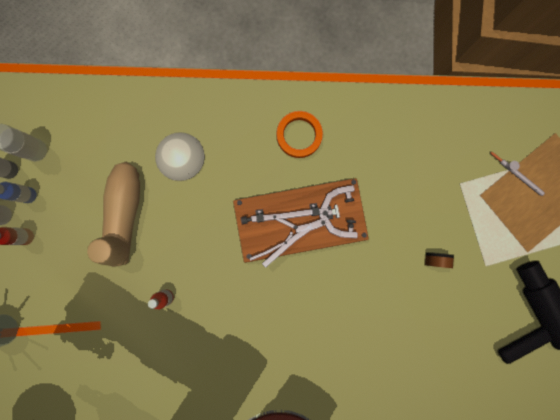

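The scene view shows the heel at about (127,306) and the clamp board around (270,238). In the top view the board's corners are near (235,200), (357,180), (367,240) and (244,262). The jaws point right (world -y), the fixed handle is on the upper (+x) side, and the heel is at (439,260).

```bash
cat > h.py <<'E'
from bench import r
import cv2, numpy as np
def snap(n,name=None):
    o=r.get_obs(); im=r.snapshot(n)
    c=r.get_calibration(n); K=c["mtx"]
    if n=="wrist":
        T=np.eye(4);T[:3,:3]=o["tool_rot"];T[:3,3]=o["eef_pos"];T=T@c["mount"]
    else: T=np.array(c["world_from_camera"])
    if name: cv2.imwrite(f"pics/{name}.png",cv2.cvtColor(im,cv2.COLOR_RGB2BGR))
    return im,K,T,n=="wrist"
def ray(px,K,T,fish):
    px=np.atleast_2d(np.array(px,float))
    d=(px-[K[0,2],K[1,2]])/K[0,0]
    if fish:
        t=np.linalg.norm(d,axis=1,keepdims=True); v=np.hstack([d/np.maximum(t,1e-9)*np.sin(t),np.cos(t)])
    else: v=np.hstack([d,np.ones((len(d),1))])
    return T[:3,3],v@T[:3,:3].T
def plane(px,z,K,T,fish):
    o,v=ray(px,K,T,fish); return o+v*((z-o[2])/v[:,2])[:,None]
def proj(P,K,T,fish):
    q=(np.atleast_2d(P)-T[:3,3])@T[:3,:3]
    if fish:
        rr=np.linalg.norm(q[:,:2],axis=1,keepdims=True);t=np.arctan2(rr[:,0],q[:,2])[:,None];d=q[:,:2]/rr*t
    else: d=q[:,:2]/q[:,2:]
    return d*K[0,0]+[K[0,2],K[1,2]]
E
python3 - <<'E'
from h import *
im,K,T,f=snap("top")
hsv=cv2.cvtColor(im,cv2.COLOR_RGB2HSV)
for p in [(300,240),(250,240),(439,262),(430,262),(450,258),(400,260)]: print(p,im[p[1],p[0]],hsv[p[1],p[0]])
m=((hsv[...,0]<12)&(hsv[...,1]>110)&(hsv[...,2]<170)).astype(np.uint8)
m[:, :220]=0; m[:170]=0;m[285:]=0;m[:,460:]=0
m1=m.copy();m1[:,380:]=0
pts=cv2.findNonZero(cv2.morphologyEx(m1,cv2.MORPH_OPEN,np.ones((3,3))))
rect=cv2.minAreaRect(pts);b=cv2.boxPoints(rect);w=plane(b,0.03,K,T,f);print(b,np.round(w,4),[np.linalg.norm(w[i]-w[i-1]) for i in range(4)],w.mean(0))
m2=((hsv[...,2]<75)|(m>0)).astype(np.uint8);m2[:,:410]=0;m2[:,470:]=0;m2[:240]=0;m2[280:]=0
rect=cv2.minAreaRect(cv2.findNonZero(m2));b=cv2.boxPoints(rect);w=plane(b,0.03,K,T,f);print(b,np.round(w,4),w.mean(0))
cv2.imwrite("pics/crop.png",np.hstack([cv2.resize(cv2.cvtColor(im[170:270,225:375],cv2.COLOR_RGB2BGR),None,fx=3.5,fy=3.5,interpolation=cv2.INTER_CUBIC),cv2.resize(cv2.cvtColor(im[235:285,415:465],cv2.COLOR_RGB2BGR),(250,350))[:350]]))
E
```

```text
(300, 240) [143  83  43] [ 12 178 143]
(250, 240) [141  83  43] [ 12 177 141]
(439, 262) [102  60  31] [ 12 178 102]
(430, 262) [53 28 11] [ 12 202  53]
(450, 258) [84 49 26] [ 12 176  84]
(400, 260) [153 147  91] [ 27 103 153]Traceback (most recent call last):
  File "<stdin>", line 9, in <module>
cv2.error: OpenCV(4.12.0) /io/opencv/modules/imgproc/src/convhull.cpp:143: error: (-215:Assertion failed) total >= 0 && (depth == CV_32F || depth == CV_32S) in function 'convexHull'
```

```bash
python3 - <<'E'
from h import *
im,K,T,f=snap("top")
hsv=cv2.cvtColor(im,cv2.COLOR_RGB2HSV)
m=((hsv[...,0]<18)&(hsv[...,1]>130)&(hsv[...,2]<200)).astype(np.uint8)
m[:, :225]=0; m[:172]=0;m[285:]=0;m[:,460:]=0
m1=m.copy();m1[:,380:]=0
m1=cv2.morphologyEx(m1,cv2.MORPH_CLOSE,np.ones((5,5)));m1=cv2.morphologyEx(m1,cv2.MORPH_OPEN,np.ones((5,5)))
rect=cv2.minAreaRect(cv2.findNonZero(m1));b=cv2.boxPoints(rect);w=plane(b,0.03,K,T,f);print(b,np.round(w,4),[np.linalg.norm(w[i]-w[i-1]) for i in range(4)],w.mean(0))
m2=((hsv[...,2]<75)|(m>0)).astype(np.uint8);m2[:,:415]=0;m2[:,465:]=0;m2[:240]=0;m2[280:]=0
rect=cv2.minAreaRect(cv2.findNonZero(m2));b=cv2.boxPoints(rect);w=plane(b,0.03,K,T,f);print(b,np.round(w,4),w.mean(0))
cv2.imwrite("pics/crop.png",np.hstack([cv2.resize(cv2.cvtColor(im[170:270,225:375],cv2.COLOR_RGB2BGR),None,fx=3.5,fy=3.5,interpolation=cv2.INTER_CUBIC),cv2.resize(cv2.cvtColor(im[235:285,415:465],cv2.COLOR_RGB2BGR),(250,350))[:350]]))
E
```

```text
[[232.232   199.776  ]
 [356.92804 177.104  ]
 [368.30402 239.67203]
 [243.60797 262.34402]] [[ 0.6183  0.1245  0.03  ]
 [ 0.6801 -0.1701  0.03  ]
 [ 0.532  -0.1986  0.03  ]
 [ 0.4721  0.0932  0.03  ]] [np.float64(0.1495069886132366), np.float64(0.300971440408255), np.float64(0.15078490358817295), np.float64(0.2978448368732829)] [ 0.57561568 -0.03773831  0.03      ]
[[424.29703 265.0297 ]
 [425.69308 251.0693 ]
 [453.31686 253.8317 ]
 [451.9208  267.79208]] [[ 0.4757 -0.3311  0.03  ]
 [ 0.5085 -0.3344  0.03  ]
 [ 0.5036 -0.3999  0.03  ]
 [ 0.4708 -0.3964  0.03  ]] [ 0.48963062 -0.36543493  0.03      ]
```

View pics/crop.png

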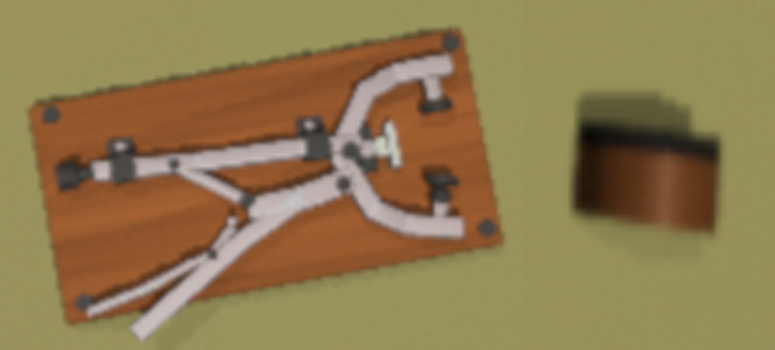

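The crop shows the open jaws on the right, the pads at about (433,100) and (440,185), and the light stop finger at about (390,145). The board measures 0.150 x 0.300 m, which matches the given size. I'll move over the clamp for a close wrist view.

```bash
python3 jog.py '[{"d":[-0.0481,-0.0332,0],"aperture":0.085},{"d":[-0.0481,-0.0332,0],"aperture":0.085},{"d":[-0.0481,-0.0332,0],"aperture":0.085},{"d":[-0.0481,-0.0332,0],"aperture":0.085},{"d":[-0.0481,-0.0332,0],"aperture":0.085},{"d":[-0.0481,-0.0332,0],"aperture":0.085},{"d":[-0.0481,-0.0332,0],"aperture":0.085},{"d":[-0.0481,-0.0332,0],"aperture":0.085}]'
python3 jog.py '[{"d":[-0.0481,-0.0332,0],"aperture":0.085},{"d":[-0.0481,-0.0332,0],"aperture":0.085},{"d":[-0.0481,-0.0332,0],"aperture":0.085},{"rz":0.18,"aperture":0.085},{"rz":0.18,"aperture":0.085},{"rz":0.18,"aperture":0.085},{"rz":0.18,"aperture":0.085},{"rz":0.18,"aperture":0.085}]'
python3 jog.py '[{"rz":0.066,"aperture":0.085},{"aperture":0.085},{"aperture":0.085}]'
python3 -c "
from h import *
snap('wrist','w1')"
```

```text
clock: 1.2
eef_pos: [0.4564, 0.0864, 0.2394]
tool_rot: [[-0.92, 0.391, 0.0], [0.391, 0.92, 0.0], [-0.0, 0.0, -1.0]]
wrist_force: [0.5, 0.8, 0.4]
width: 0.085
gripper_force: 0.0
clock: 2.2
eef_pos: [0.5493, -0.0598, 0.2391]
tool_rot: [[-0.26, 0.966, -0.0], [0.966, 0.26, 0.0], [0.0, -0.0, -1.0]]
wrist_force: [-0.2, -0.1, -0.4]
width: 0.0853
gripper_force: 0.0
clock: 2.58
eef_pos: [0.5494, -0.0598, 0.2392]
tool_rot: [[-0.203, 0.979, -0.0], [0.979, 0.203, 0.0], [0.0, -0.0, -1.0]]
wrist_force: [-0.4, -0.0, -0.5]
width: 0.0851
gripper_force: 0.0
```

View pics/w1.png

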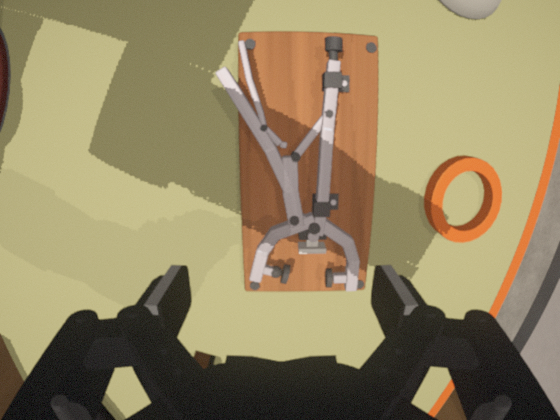

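The wrist view shows the board with corners near (239,32), (379,36), (364,291) and (246,291). The pads are at (287,272) and (329,278), and the stop's pale finger face is at about (313,251). Next I'll refine the clamp pose from this view.

```bash
python3 - <<'E'
from h import *
im,K,T,f=snap("wrist")
hsv=cv2.cvtColor(im,cv2.COLOR_RGB2HSV)
m=((hsv[...,0]<17)&(hsv[...,1]>130)&(hsv[...,2]<210)).astype(np.uint8)
m[:,:225]=0;m[:,395:]=0;m[:15]=0;m[310:]=0
m=cv2.morphologyEx(m,cv2.MORPH_CLOSE,np.ones((5,5)));m=cv2.morphologyEx(m,cv2.MORPH_OPEN,np.ones((7,7)))
c=max(cv2.findContours(m,0,cv2.CHAIN_APPROX_NONE)[0],key=cv2.contourArea)[:,0]
w=plane(c,0.03,K,T,f)[:,:2]
rect=cv2.minAreaRect((w*1000).astype(np.float32));print(rect)
th=np.deg2rad(rect[2]); print(th)
# robust edge yaw: local coords with yaw .203
a=.203;R=np.array([[np.cos(a),-np.sin(a)],[np.sin(a),np.cos(a)]])
o=np.array(rect[0])/1000
L=(w-o)@R
for ax,s in ((0,1),(0,-1),(1,1),(1,-1)):
    e=s*L[:,ax].copy();other=L[:,1-ax]
    k=(e>np.percentile(e,99)-.012)&(abs(other)<(.13 if ax==0 else .06))
    k&= abs(e-np.median(e[k]))<.003
    p=np.polyfit(other[k],s*e[k],1);print(ax,s,k.sum(),np.round(p,4))
# stop & pads
for n,p,z in (("stopface",(313,253),.052),("fixpad",(326,278),.065),("movpad",(291,272),.065)):
    q=plane([p],z,K,T,f)[0,:2]; print(n,np.round((q-o)@R,4))
cv2.imwrite("pics/w1c.png",cv2.resize(cv2.cvtColor(im[205:300,235:375],cv2.COLOR_RGB2BGR),None,fx=5,fy=5,interpolation=cv2.INTER_CUBIC))
E
```

```text
((618.70849609375, -7.763916015625), (48.781776428222656, 256.5643310546875), 11.748260498046875)
0.2050458270729068
0 1 213 [-0.0031  0.0235]
0 -1 103 [ 0.0145 -0.0209]
1 1 29 [0.0007 0.1274]
1 -1 10 [-0.056  -0.1231]
stopface [-0.0438 -0.1083]
fixpad [-0.0298 -0.1324]
movpad [-0.0678 -0.1247]
```

View pics/w1c.png

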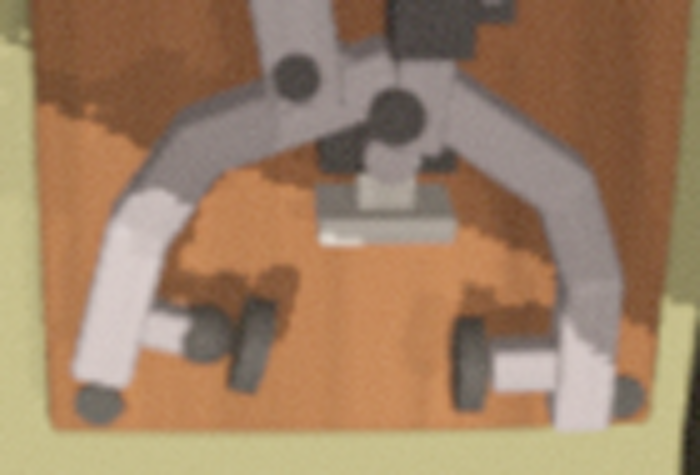

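The crop shows the plate's front top edge at about full-image (312,249). The fixed pad's face is at about (326,278), and the moving pad's face is tilted at about (289,275). The mask broke up, so I'll redo it with a hull over all the board pixels.

```bash
python3 - <<'E'
from h import *
im,K,T,f=snap("wrist")
hsv=cv2.cvtColor(im,cv2.COLOR_RGB2HSV)
for p in [(300,60),(360,120),(250,200),(310,275),(262,160)]: print(hsv[p[1],p[0]],end=' ')
m=((hsv[...,0]<20)&(hsv[...,1]>125)).astype(np.uint8)
m[:,:225]=0;m[:,395:]=0;m[:15]=0;m[310:]=0
m=cv2.morphologyEx(m,cv2.MORPH_OPEN,np.ones((3,3)))
n,l,st,_=cv2.connectedComponentsWithStats(m);print(st[1:][st[1:,4]>300].tolist())
m=np.isin(l,[i for i in range(1,n) if st[i,4]>300]).astype(np.uint8)
c=cv2.convexHull(cv2.findNonZero(m))[:,0]
w=plane(c,0.03,K,T,f)[:,:2]
rect=cv2.minAreaRect((w*1000).astype(np.float32));print(rect)
o=np.array(rect[0])/1000;a=np.deg2rad(rect[2]);
if a>.8:a-=np.pi/2
R=np.array([[np.cos(a),-np.sin(a)],[np.sin(a),np.cos(a)]])
org=o+R@[.004,0];seat=org+R@[0,-.117];print("yaw",a,"org",org,"seat",seat)
for n,p,z in (("stopface",(312.5,249.5),.052),("fixpad",(326,277.5),.065),("movpad",(290.5,270),.065)):
    q=plane([p],z,K,T,f)[0,:2]; print(n,np.round((q-seat)@R,4))
E
```

```text
[ 13 141 203] [ 13 138 191] [ 13 144 133] [ 13 135 200] [ 13 148 122] [[239, 32, 139, 248, 14943], [239, 117, 47, 174, 3909], [299, 137, 20, 75, 996], [260, 235, 86, 56, 2744]]
((574.3550415039062, -37.237335205078125), (147.7382049560547, 296.58660888671875), 11.864180564880371)
yaw 0.2070690139082832 org [ 0.57826959 -0.03641497] seat [ 0.6023239  -0.15091558]
stopface [0.0006 0.0328]
fixpad [0.0152 0.005 ]
movpad [-0.0234  0.0147]
```

```bash
python3 jog.py '[{"d":[-0.0478,-0.0201,0],"aperture":0.085},{"d":[-0.0478,-0.0201,0],"aperture":0.085},{"d":[-0.0478,-0.0201,0],"aperture":0.085},{"d":[-0.0478,-0.0201,0],"aperture":0.085},{"d":[-0.0478,-0.0201,0],"aperture":0.085},{"d":[-0.0478,-0.0201,0],"aperture":0.085},{"rz":0.15,"aperture":0.085},{"rz":0.15,"aperture":0.085}]'
python3 jog.py '[{"aperture":0.085},{"aperture":0.085}]'
python3 -c "
from h import *
im,_,_,_=snap('wrist','w2')
cv2.imwrite('pics/w2.png',cv2.cvtColor(im,cv2.COLOR_RGB2BGR)[120:420,130:430].repeat(2,0).repeat(2,1))"
```

```text
clock: 3.72
eef_pos: [0.4887, -0.3659, 0.239]
tool_rot: [[0.103, 0.995, -0.0], [0.995, -0.103, 0.0], [0.0, -0.0, -1.0]]
wrist_force: [0.7, 0.8, 0.3]
width: 0.0846
gripper_force: 0.0
clock: 3.98
eef_pos: [0.4892, -0.3649, 0.2393]
tool_rot: [[0.093, 0.996, 0.0], [0.996, -0.093, -0.0], [-0.0, 0.0, -1.0]]
wrist_force: [-0.2, -0.1, 0.6]
width: 0.085
gripper_force: 0.0
```

View pics/w2.png

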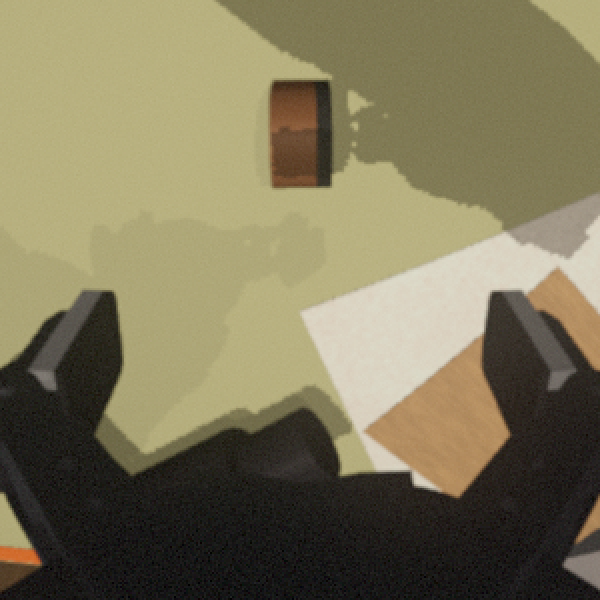

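The heel is at full-image cols 265-295 and rows 160-213. It is well aligned with the tool axes and its black lift is on the right.

```bash
python3 - <<'E'
from h import *
im,K,T,f=snap("wrist")
hsv=cv2.cvtColor(im,cv2.COLOR_RGB2HSV)
m=(((hsv[...,0]<18)&(hsv[...,1]>130))|(im.max(2)<75)).astype(np.uint8)
m[:145]=0;m[225:]=0;m[:,:250]=0;m[:,312:]=0
m=cv2.morphologyEx(m,cv2.MORPH_OPEN,np.ones((3,3)))
c=cv2.findNonZero(m)[:,0]; print(c.min(0),c.max(0))
rect=cv2.minAreaRect(c);b=cv2.boxPoints(rect);print(rect)
o=r.get_obs()
for z in (.036,.046,.056):
  w=plane(b,z,K,T,f);ctr=w.mean(0)
  print(z,np.round(ctr,4),[round(float(np.linalg.norm(w[i]-w[i-1])),4) for i in range(4)],"in tool",np.round((ctr-o["eef_pos"])@o["tool_rot"],4))
  e=w[1]-w[0];print(np.arctan2(e[1],e[0])%np.pi, (np.arctan2(e[1],e[0])+np.pi/2)%np.pi)
E
```

```text
[265 161] [295 212]
((280.0, 186.5), (51.0, 30.0), 90.0)
0.036 [ 0.488  -0.3668  0.036 ] [0.0558, 0.0314, 0.0558, 0.0326] in tool [-0.002  -0.0011  0.2034]
3.0488243059266575 1.4780279791317612
0.046 [ 0.4882 -0.3646  0.046 ] [0.0541, 0.0305, 0.0541, 0.0317] in tool [ 0.0002 -0.0011  0.1934]
3.0488243059266575 1.4780279791317612
0.056 [ 0.4884 -0.3624  0.056 ] [0.0525, 0.0296, 0.0525, 0.0307] in tool [ 0.0024 -0.0011  0.1834]
3.0488243059266575 1.4780279791317608
```

```bash
python3 jog.py '[{"d":[-0.0015,-0.001,0.05],"aperture":0.06},{"d":[0,0,0.05],"aperture":0.06},{"d":[0,0,0.05],"aperture":0.06},{"d":[0,0,0.035],"aperture":0.06},{"d":[0,0,0.008],"aperture":0.06},{"aperture":0.06},{"aperture":0.025},{"aperture":0.025}]' 30
python3 jog.py '[{"aperture":0.025},{"aperture":0.025},{"aperture":0.025},{"aperture":0.025},{"aperture":0.025}]'
python3 -c "
from bench import r
print(r.finger_overhang)"
```

```text
clock: 5.08
eef_pos: [0.4889, -0.3673, 0.0481]
tool_rot: [[0.097, 0.995, 0.002], [0.995, -0.097, -0.002], [-0.002, 0.002, -1.0]]
wrist_force: [-0.1, 0.6, 4.1]
width: 0.0309
gripper_force: 29.8
clock: 5.7
eef_pos: [0.4889, -0.3673, 0.0481]
tool_rot: [[0.097, 0.995, 0.002], [0.995, -0.097, -0.002], [-0.002, 0.002, -1.0]]
wrist_force: [-0.1, -0.2, 6.9]
width: 0.0313
gripper_force: 30.0
0.008
```

```bash
python3 jog.py '[{"d":[0,0,-0.03],"aperture":0.025},{"d":[0,0,-0.045],"aperture":0.025},{"d":[0,0,-0.045],"aperture":0.025},{"d":[0.0519,0.02345,0],"aperture":0.025},{"d":[0.0519,0.02345,0],"aperture":0.025},{"d":[0.0519,0.02345,0],"aperture":0.025},{"d":[0.0519,0.02345,0],"aperture":0.025},{"rz":-0.151,"aperture":0.025}]'
python3 jog.py '[{"rz":-0.151,"aperture":0.025},{"aperture":0.025},{"aperture":0.025}]'
python3 - <<'E'
from h import *
for n in ("wrist","scene"):
    im=snap(n)[0]
    cv2.imwrite(f"pics/p_{n}.png",cv2.cvtColor(im,cv2.COLOR_RGB2BGR))
cv2.imwrite("pics/w3.png",cv2.imread("pics/p_wrist.png"))
E
```

```text
clock: 6.7
eef_pos: [0.6033, -0.1652, 0.1672]
tool_rot: [[-0.061, 0.998, 0.002], [0.998, 0.061, 0.0], [0.0, 0.002, -1.0]]
wrist_force: [-0.4, -0.5, -0.4]
width: 0.031
gripper_force: 30.2
clock: 7.08
eef_pos: [0.6015, -0.1691, 0.1668]
tool_rot: [[-0.2, 0.98, 0.001], [0.98, 0.2, -0.0], [-0.0, 0.001, -1.0]]
wrist_force: [-0.4, 0.1, -0.7]
width: 0.0312
gripper_force: 30.2
```

View pics/w3.png

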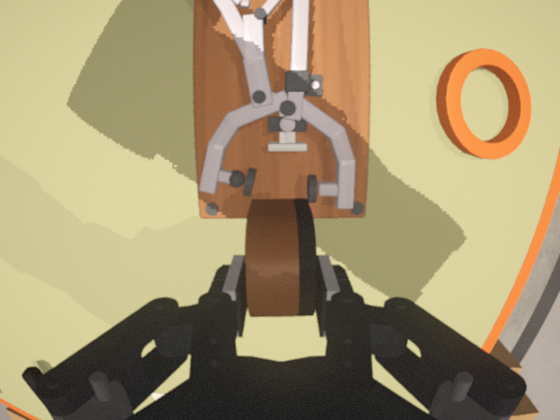

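The heel is held upright over the jaws. The pad faces, at cols 255 and 309, lie evenly about the tool's mid-plane (col 281). The plate's front edge at row 150 is clear of the heel, so I'll descend.

```bash
python3 jog.py '[{"d":[0,0.001,0.03],"aperture":0.025},{"d":[0,0,0.03],"aperture":0.025},{"d":[0,0,0.015],"aperture":0.025},{"d":[0,0,0.008],"aperture":0.025},{"aperture":0.025},{"aperture":0.025}]'
python3 jog.py '[{"d":[0,0,0.0015],"aperture":0.025},{"d":[0,0,0.0015],"aperture":0.025},{"aperture":0.025},{"aperture":0.025}]'
```

```text
clock: 7.92
eef_pos: [0.6031, -0.169, 0.0843]
tool_rot: [[-0.203, 0.979, 0.001], [0.979, 0.203, -0.001], [-0.001, 0.001, -1.0]]
wrist_force: [0.2, -0.4, -0.6]
width: 0.0312
gripper_force: 30.2
clock: 8.43
eef_pos: [0.6024, -0.1687, 0.0803]
tool_rot: [[-0.204, 0.979, -0.0], [0.979, 0.204, -0.0], [-0.0, -0.0, -1.0]]
wrist_force: [1.2, -0.6, -1.8]
width: 0.0313
gripper_force: 30.2
```

```bash
python3 jog.py '[{"d":[0,0,0.001],"aperture":0.025},{"aperture":0.025},{"aperture":0.025}]'
python3 jog.py '[{"d":[0,0,0.001],"aperture":0.025},{"aperture":0.025},{"aperture":0.025}]'
```

```text
clock: 8.8
eef_pos: [0.6025, -0.1687, 0.0793]
tool_rot: [[-0.204, 0.979, -0.0], [0.979, 0.204, 0.0], [0.0, -0.0, -1.0]]
wrist_force: [0.1, -0.2, -1.6]
width: 0.0316
gripper_force: 30.2
clock: 9.18
eef_pos: [0.6024, -0.1687, 0.0783]
tool_rot: [[-0.204, 0.979, -0.0], [0.979, 0.204, -0.0], [-0.0, -0.0, -1.0]]
wrist_force: [-0.4, -0.6, -1.1]
width: 0.0312
gripper_force: 30.2
```

```bash
python3 jog.py '[{"d":[0.006,0,0],"aperture":0.025},{"d":[0.006,0,0],"aperture":0.025},{"d":[0.003,0,0],"aperture":0.025},{"aperture":0.025},{"aperture":0.025}]'
for i in 1 ; do python3 jog.py '[{"d":[0.001,0,0],"aperture":0.025},{"d":[0.001,0,0],"aperture":0.025},{"aperture":0.025}]'; done
```

```text
clock: 9.8
eef_pos: [0.5995, -0.1541, 0.0784]
tool_rot: [[-0.204, 0.979, 0.0], [0.979, 0.204, -0.0], [-0.0, 0.0, -1.0]]
wrist_force: [-0.2, 0.3, -0.6]
width: 0.0315
gripper_force: 30.2
clock: 10.18
eef_pos: [0.599, -0.152, 0.0783]
tool_rot: [[-0.204, 0.979, 0.0], [0.979, 0.204, -0.0], [-0.0, 0.0, -1.0]]
wrist_force: [-0.0, 0.4, -1.6]
width: 0.0312
gripper_force: 30.2
```

```bash
python3 jog.py '[{"d":[0.001,0,0],"aperture":0.025},{"d":[0.001,0,0],"aperture":0.025},{"aperture":0.025}]' | grep -E 'eef|force'
python3 jog.py '[{"d":[0.001,0,0],"aperture":0.025},{"aperture":0.025}]'| grep -E 'eef|force'
python3 jog.py '[{"d":[0.0005,0,0],"aperture":0.025},{"aperture":0.025}]'| grep -E 'eef|force'
```

```text
eef_pos: [0.5986, -0.15, 0.0783]
wrist_force: [-0.3, -0.5, -0.6]
gripper_force: 30.2
eef_pos: [0.5984, -0.1492, 0.0783]
wrist_force: [0.6, 0.7, -1.5]
gripper_force: 30.2
eef_pos: [0.5984, -0.149, 0.0784]
wrist_force: [-0.2, -2.6, 0.1]
gripper_force: 30.2
```

```bash
python3 jog.py '[{"aperture":0.025}]'| grep -E 'eef|wrist'
python3 jog.py '[{"d":[0.0002,0,0],"aperture":0.025},{"aperture":0.025}]'| grep -E 'eef|wrist'
python3 jog.py '[{"aperture":0.025}]'| grep -E 'eef|wrist'
```

```text
eef_pos: [0.5984, -0.149, 0.0784]
wrist_force: [0.3, -2.3, 0.2]
eef_pos: [0.5984, -0.1489, 0.0785]
wrist_force: [-0.3, -5.0, 0.0]
eef_pos: [0.5984, -0.1488, 0.0785]
wrist_force: [-0.4, -4.1, 1.9]
```

The heel is home with about 4 N held. Now I'll release it, lift, and move over the handles.

```bash
python3 jog.py '[{"aperture":0.036},{"aperture":0.045},{"aperture":0.045},{"d":[0,0,-0.02],"aperture":0.045},{"d":[0,0,-0.03],"aperture":0.045},{"d":[0,0,-0.04],"aperture":0.045},{"d":[0.043,-0.0046,0],"aperture":0.085},{"d":[0.043,-0.0046,0],"aperture":0.085}]'
python3 jog.py '[{"d":[0.043,-0.0046,0],"aperture":0.085},{"aperture":0.085},{"aperture":0.085},{"aperture":0.085}]'
python3 - <<'E'
from h import *
im,K,T,f=snap("wrist")
a=.205;R=np.array([[np.cos(a),-np.sin(a)],[np.sin(a),np.cos(a)]]);org=np.array([.5789,-.0366])
d=cv2.cvtColor(im,cv2.COLOR_RGB2BGR)
for p in [(16,15,62),(-51,15,62),(0,-117,86),(16,-117,65),(-11,-117,86)]:
    w=np.r_[org+R@(np.array(p[:2])/1000),p[2]/1000]; q=proj(w,K,T,f)[0];print(p,q.round(1)); cv2.circle(d,tuple(int(v) for v in q.round()),2,(0,255,0),-1)
cv2.imwrite("pics/w4.png",d)
E
```

```text
clock: 12.55
eef_pos: [0.5716, -0.0653, 0.1687]
tool_rot: [[-0.203, 0.979, 0.001], [0.979, 0.203, 0.0], [0.0, 0.001, -1.0]]
wrist_force: [0.9, 0.6, -0.4]
width: 0.0792
gripper_force: 0.0
clock: 13.05
eef_pos: [0.5589, -0.0259, 0.1683]
tool_rot: [[-0.203, 0.979, 0.0], [0.979, 0.203, -0.0], [-0.0, 0.0, -1.0]]
wrist_force: [0.5, -0.3, -0.1]
width: 0.0851
gripper_force: 0.0
(16, 15, 62) [324.4 210.9]
(-51, 15, 62) [238.4 210.9]
(0, -117, 86) [301.1 361.5]
(16, -117, 65) [316.8 346.3]
(-11, -117, 86) [288.6 361.7]
```

View pics/w4.png

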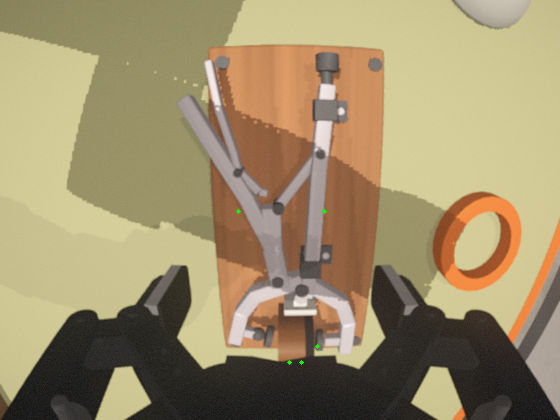

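The heel stands between the pads at about (297,335). The predicted fixed outer face (324,211) fits. The moving handle's edge looks to be right of the predicted point (238,211), so I'll check numerically along several rows.

```bash
python3 - <<'E'
from h import *
im,K,T,f=snap("wrist")
a=.205;R=np.array([[np.cos(a),-np.sin(a)],[np.sin(a),np.cos(a)]]);org=np.array([.5789,-.0366])
s=cv2.cvtColor(im,cv2.COLOR_RGB2HSV)[...,1]
for row in range(100,281,12):
    g=(s[row,170:350]<75)
    e=np.flatnonzero(np.diff(np.r_[0,g.astype(int),0])); runs=[(a_+170,b_+170) for a_,b_ in e.reshape(-1,2) if b_-a_>3]
    out=[]
    for u,v in runs:
        q=(plane([(u-.5,row),(v-.5,row)],.062,K,T,f)[:,:2]-org)@R*1000
        out.append(f"{q[0,0]:.0f}..{q[1,0]:.0f}")
    print(row,f"y={q[0,1]:.0f}",out)
E
```

```text
100 y=100 ['-96..-80', '-69..-62', '6..23']
112 y=91 ['-94..-74', '-67..-59', '6..31']
124 y=82 ['-88..-70', '-64..-56', '7..20']
136 y=73 ['-82..-65', '-62..-53', '6..20']
148 y=64 ['-76..-50', '5..18']
160 y=55 ['-71..-48', '1..17']
172 y=46 ['-65..-44', '-6..16']
184 y=36 ['-59..-35', '-12..-2', '3..16']
196 y=27 ['-54..-37', '-33..-29', '-20..-9', '2..16']
208 y=17 ['-48..-16', '2..15']
220 y=8 ['-43..-18', '1..15']
232 y=-2 ['-110..-97', '-39..-18', '1..14']
244 y=-13 ['-111..-73', '-34..-17', '1..14']
256 y=-23 ['-113..-94', '-94..-72', '-32..-15', '-2..24']
268 y=-34 ['-114..-104', '-103..-99', '-97..-73', '-30..-13', '-3..15']
280 y=-46 ['-116..-110', '-96..-72', '-31..17']
```

```bash
python3 jog.py '[{"d":[0,0,0.04],"aperture":0.085},{"d":[0,0,0.04],"aperture":0.085},{"d":[0,0,0.03],"aperture":0.085},{"d":[0,0,0.012],"aperture":0.085},{"aperture":0.085},{"aperture":0.078}]' 20
python3 jog.py '[{"aperture":0.074},{"aperture":0.074},{"aperture":0.074}]'
```

```text
clock: 13.9
eef_pos: [0.5595, -0.0253, 0.0475]
tool_rot: [[-0.203, 0.979, 0.002], [0.979, 0.203, -0.0], [-0.001, 0.002, -1.0]]
wrist_force: [0.6, -0.4, -0.2]
width: 0.0778
gripper_force: 0.0
clock: 14.28
eef_pos: [0.5586, -0.025, 0.0466]
tool_rot: [[-0.204, 0.979, 0.0], [0.979, 0.204, -0.0], [-0.0, 0.0, -1.0]]
wrist_force: [-0.3, 0.2, -0.4]
width: 0.0742
gripper_force: 0.0
```

```bash
for i in 1; do python3 jog.py '[{"aperture":0.072},{"d":[0,0.001,0],"aperture":0.07},{"d":[0,0.001,0],"aperture":0.068},{"aperture":0.068}]'|grep -vE 'rot|clock'; done; python3 jog.py '[{"d":[0,0.001,0],"aperture":0.066},{"d":[0,0.001,0],"aperture":0.064},{"aperture":0.064}]'|grep -vE 'rot|clock'; python3 jog.py '[{"d":[0,0.001,0],"aperture":0.062},{"d":[0,0.001,0],"aperture":0.06},{"aperture":0.06}]'|grep -vE 'rot|clock'
```

```text
eef_pos: [0.5601, -0.0247, 0.0463]
wrist_force: [-1.2, -2.4, 3.5]
width: 0.0681
gripper_force: 1.8
eef_pos: [0.5626, -0.0243, 0.0463]
wrist_force: [-1.9, -4.0, 2.7]
width: 0.064
gripper_force: 2.0
eef_pos: [0.5637, -0.0239, 0.0463]
wrist_force: [-5.3, -4.3, 5.8]
width: 0.0598
gripper_force: 3.3
```

```bash
for i in 1; do python3 jog.py '[{"d":[0,0.001,0],"aperture":0.058},{"d":[0,0.001,0],"aperture":0.056},{"aperture":0.056}]'|grep -vE 'rot|clock'; python3 jog.py '[{"d":[0,0.001,0],"aperture":0.054},{"aperture":0.054}]'|grep -vE 'rot|clock'; done;  python3 jog.py '[{"d":[0,0.001,0],"aperture":0.0525},{"aperture":0.0525}]'|grep -vE 'rot|clock'
```

```text
eef_pos: [0.5642, -0.0237, 0.0462]
wrist_force: [-10.9, -5.3, 10.0]
width: 0.0563
gripper_force: 6.6
eef_pos: [0.5652, -0.0234, 0.0461]
wrist_force: [-10.1, -5.4, 10.5]
width: 0.0541
gripper_force: 7.4
eef_pos: [0.5663, -0.0231, 0.0461]
wrist_force: [-9.3, -5.7, 8.9]
width: 0.0527
gripper_force: 5.5
```

```bash
python3 jog.py '[{"d":[0,0.0005,0],"aperture":0.0515},{"aperture":0.0515}]'|grep -vE 'rot|clock';python3 jog.py '[{"d":[0,0.0005,0],"aperture":0.0505},{"aperture":0.0505}]'|grep -vE 'rot|clock';python3 jog.py '[{"d":[0,0.0005,0],"aperture":0.0495},{"aperture":0.0495}]'|grep -vE 'rot|clock'
```

```text
eef_pos: [0.5674, -0.0228, 0.0461]
wrist_force: [-7.7, -3.2, 5.7]
width: 0.0517
gripper_force: 3.9
eef_pos: [0.5697, -0.0223, 0.0463]
wrist_force: [0.1, 0.1, 0.6]
width: 0.0504
gripper_force: 0.0
eef_pos: [0.5702, -0.0225, 0.0463]
wrist_force: [-0.4, 0.9, 0.2]
width: 0.0494
gripper_force: 0.0
```

The push vanished, so the handles have snapped over center. Hands off now: I'll open, lift and look.

```bash
python3 jog.py '[{"d":[0,-0.001,0],"aperture":0.055},{"d":[0,-0.002,0],"aperture":0.065},{"aperture":0.065},{"d":[0,0,-0.03],"aperture":0.065},{"d":[0,0,-0.045],"aperture":0.065},{"d":[0,0,-0.045],"aperture":0.065},{"aperture":0.065},{"aperture":0.065}]'|grep -vE 'rot'
python3 - <<'E'
from h import *
im,K,T,f=snap("wrist")
a=.205;R=np.array([[np.cos(a),-np.sin(a)],[np.sin(a),np.cos(a)]]);org=np.array([.5789,-.0366])
d=cv2.cvtColor(im,cv2.COLOR_RGB2BGR)
cv2.imwrite("pics/w5.png",d)
s=cv2.cvtColor(im,cv2.COLOR_RGB2HSV)[...,1]
for row in range(52,281,12):
    g=(s[row,170:350]<75)
    e=np.flatnonzero(np.diff(np.r_[0,g.astype(int),0])); runs=[(a_+170,b_+170) for a_,b_ in e.reshape(-1,2) if b_-a_>2]
    out=[]
    for u,v in runs:
        q=(plane([(u-.5,row),(v-.5,row)],.060,K,T,f)[:,:2]-org)@R*1000
        out.append(f"{u}:{q[0,0]:.0f}..{q[1,0]:.0f}")
    print(row,f"y={q[0,1]:.0f}",out)
E
```

```text
clock: 18.15
eef_pos: [0.5665, -0.0232, 0.1658]
wrist_force: [0.4, 0.1, -1.0]
width: 0.065
gripper_force: 0.0Traceback (most recent call last):
  File "<stdin>", line 14, in <module>
NameError: name 'q' is not defined
```

View pics/w5.png

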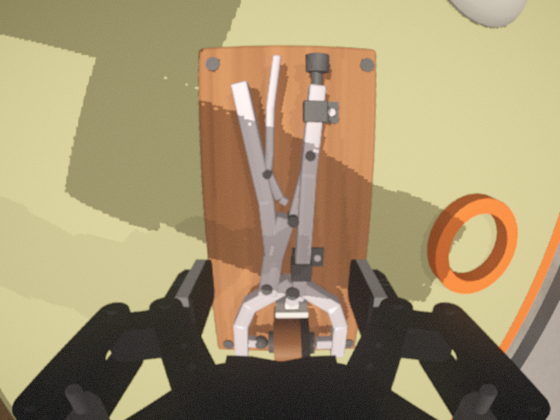

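The pliers are locked on the heel. The lever's tail runs from its pivot at (267,174) to its end at (276,57), and the fixed handle's left edge is near col 307 there. I'll measure the gap.

```bash
python3 - <<'E'
from h import *
im,K,T,f=snap("wrist")
a=.205;R=np.array([[np.cos(a),-np.sin(a)],[np.sin(a),np.cos(a)]]);org=np.array([.5789,-.0366])
s=cv2.cvtColor(im,cv2.COLOR_RGB2HSV)[...,1].astype(int)
im2=im.max(2).astype(int)
for row in (62,70,78,86,94,102,110,118,126,134,174,210):
    g=(s[row,205:360]<95)
    e=np.flatnonzero(np.diff(np.r_[0,g.astype(int),0])); out=[]
    for u,v in e.reshape(-1,2)+205:
        if v-u<3: continue
        q=(plane([(u-.5,row),(v-.5,row)],.060,K,T,f)[:,:2]-org)@R*1000
        out.append(f"{u}-{v}:{q[0,0]:.0f}..{q[1,0]:.0f} y{q[0,1]:.0f}")
    print(row,out)
o=r.get_obs();print(o["clock"],(o["eef_pos"][:2]-org)@R)
E
```

```text
62 ['206-220:-66..-56 y131', '272-281:-17..-11 y129', '307-330:8..25 y129']
70 ['210-215:-63..-59 y125', '271-281:-18..-11 y123', '307-330:8..25 y123']
78 ['270-280:-19..-12 y117', '312-323:12..20 y117']
86 ['231-250:-47..-33 y112', '269-279:-20..-12 y111', '310-327:10..23 y111']
94 ['233-252:-46..-32 y106', '268-278:-20..-13 y105', '308-327:9..23 y105']
102 ['235-254:-45..-31 y100', '267-277:-21..-14 y99', '304-339:6..32 y99']
110 ['237-256:-43..-29 y94', '266-276:-22..-15 y93', '304-339:6..32 y93']
118 ['238-257:-42..-28 y88', '266-275:-22..-15 y87', '304-340:6..33 y88']
126 ['240-259:-41..-27 y82', '266-275:-22..-15 y81', '305-324:7..21 y82']
134 ['242-261:-40..-26 y76', '266-275:-22..-15 y76', '304-323:6..20 y76']
174 ['251-274:-33..-16 y46', '300-318:3..17 y46']
210 ['259-276:-28..-15 y17', '290-316:-4..16 y17']
18.25 [-0.00999316  0.01586178]
```

```bash
python3 jog.py '[{"d":[0.047,0.02225,0],"aperture":0.06},{"d":[0.047,0.02225,0],"aperture":0.06},{"d":[0,0,0.04],"aperture":0.06},{"d":[0,0,0.035],"aperture":0.06},{"aperture":0.06},{"aperture":0.06}]'
python3 - <<'E'
from h import *
im,K,T,f=snap("wrist")
a=.205;R=np.array([[np.cos(a),-np.sin(a)],[np.sin(a),np.cos(a)]]);org=np.array([.5789,-.0366])
o=r.get_obs();print((o["eef_pos"][:2]-org)@R)
cv2.imwrite("pics/w6.png",cv2.cvtColor(im,cv2.COLOR_RGB2BGR))
E
```

```text
clock: 19.0
eef_pos: [0.5915, 0.0777, 0.0919]
tool_rot: [[-0.203, 0.979, 0.0], [0.979, 0.203, 0.0], [-0.0, 0.0, -1.0]]
wrist_force: [-0.0, 1.4, -0.2]
width: 0.06
gripper_force: 0.0
[0.03613471 0.10923183]
```

View pics/w6.png

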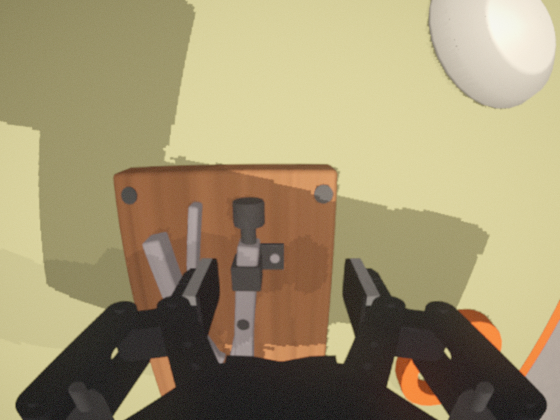

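The fingertip's end, at about (205,262), lies between the lever (col 195) and the fixed handle (col 238). I'll shift 3 mm towards the lever and lower.

```bash
python3 jog.py '[{"d":[0.001,-0.0035,0.018],"aperture":0.06},{"d":[0,0,0.01],"aperture":0.06},{"aperture":0.06}]'|grep -vE rot;  python3 jog.py '[{"d":[0,0,0.008],"aperture":0.06},{"d":[0,0,0.008],"aperture":0.06},{"aperture":0.06},{"aperture":0.06}]'|grep -vE rot
```

```text
clock: 19.42
eef_pos: [0.5876, 0.078, 0.0635]
wrist_force: [-0.7, 0.1, -0.8]
width: 0.0602
gripper_force: 0.0
clock: 19.92
eef_pos: [0.5876, 0.0781, 0.0473]
wrist_force: [-0.1, -1.0, -0.1]
width: 0.0602
gripper_force: 0.0
```

```bash
for i in 1; do python3 jog.py '[{"d":[0,-0.002,0],"aperture":0.06},{"d":[0,-0.002,0],"aperture":0.06},{"aperture":0.06}]'|grep -E 'eef|wrist'; python3 jog.py '[{"d":[0,-0.002,0],"aperture":0.06},{"d":[0,-0.001,0],"aperture":0.06},{"aperture":0.06}]'|grep -E 'eef|wrist'; python3 jog.py '[{"d":[0,-0.0015,0],"aperture":0.06},{"d":[0,-0.0015,0],"aperture":0.06},{"aperture":0.06}]'|grep -E 'eef|wrist'; done
```

```text
eef_pos: [0.584, 0.0775, 0.0476]
wrist_force: [2.6, 2.3, -0.9]
eef_pos: [0.5805, 0.0767, 0.0473]
wrist_force: [2.7, 1.7, 0.4]
eef_pos: [0.5774, 0.0759, 0.0472]
wrist_force: [1.2, 1.5, 0.1]
```

```bash
python3 jog.py '[{"d":[0,-0.0015,0],"aperture":0.06},{"d":[0,-0.0015,0],"aperture":0.06},{"aperture":0.06}]'|grep -E 'eef|wrist'; python3 - <<'E'
from h import *
a=.205;R=np.array([[np.cos(a),-np.sin(a)],[np.sin(a),np.cos(a)]]);org=np.array([.5789,-.0366])
im,K,T,f=snap("top")
s=cv2.cvtColor(im,cv2.COLOR_RGB2HSV)[...,1].astype(int)
# grey along lines across the moving handle (clamp x from -120 to -10) at given y
for y in (40,60,75,85,95):
    X=np.arange(-115,-5,3); P=np.array([np.r_[org+R@(np.array([x,y])/1000),.06] for x in X])
    q=proj(P,K,T,f).round().astype(int); v=s[q[:,1],q[:,0]]; b=im.max(2)[q[:,1],q[:,0]]
    print(y,[(int(x),int(w),int(c)) for x,w,c in zip(X,v,b) if w<60 ])
E
```

```text
eef_pos: [0.5744, 0.0753, 0.0471]
wrist_force: [0.8, -0.2, 0.0]
40 [(-58, 19, 124), (-55, 17, 123), (-52, 17, 122), (-49, 19, 122), (-46, 19, 107), (-43, 23, 111), (-40, 45, 103), (-7, 42, 122)]
60 [(-70, 24, 119), (-67, 17, 123), (-64, 17, 123), (-61, 24, 117), (-58, 40, 103), (-55, 43, 107), (-52, 38, 106)]
75 [(-79, 27, 104), (-76, 23, 111), (-73, 46, 84), (-70, 28, 99), (-58, 28, 101), (-55, 43, 88)]
85 []
95 []
```

The lever tripped: the moving handle reads about -70 mm at y=60, which is its open position. I'll lift clear and check the end state.

```bash
python3 jog.py '[{"d":[0,0.001,-0.02],"aperture":0.06},{"d":[0,0,-0.04],"aperture":0.06},{"d":[0,0,-0.05],"aperture":0.06},{"d":[-0.06,-0.02,0],"aperture":0.06},{"d":[-0.06,-0.02,0],"aperture":0.06},{"aperture":0.06},{"aperture":0.06},{"aperture":0.06}]'|grep -vE rot
python3 - <<'E'
from h import *
a=.205;R=np.array([[np.cos(a),-np.sin(a)],[np.sin(a),np.cos(a)]]);org=np.array([.5789,-.0366])
im,K,T,f=snap("wrist")
hs=cv2.cvtColor(im,cv2.COLOR_RGB2HSV);s=hs[...,1].astype(int)
o=r.get_obs();print((o["eef_pos"][:2]-org)@R)
for y in (15,27,46,64,82,-110,-117):
    z=.062 if y>0 else .063
    X=np.arange(-115,60,1.); P=np.array([np.r_[org+R@(np.array([x,y])/1000),z] for x in X])
    q=proj(P,K,T,f).round().astype(int); ok=(q[:,1]<420)&(q[:,1]>=0)&(q[:,0]>=0)&(q[:,0]<560); 
    if not ok.all(): print(y,"off");continue
    g=s[q[:,1],q[:,0]]<80
    e=np.flatnonzero(np.diff(np.r_[0,g.astype(int),0])).reshape(-1,2)
    print(y,q[0],[(int(X[u]),int(X[v-1])) for u,v in e if v-u>3])
c=im[300:420,260:340]
# heel in top view
im,K,T,f=snap("top");hs=cv2.cvtColor(im,cv2.COLOR_RGB2HSV)
seat=org+R@[0,-.117]; 
for y in (-15,0,12):
    X=np.arange(-40,45,2.5);q=proj(np.array([np.r_[seat+R@(np.array([x,y])/1000),.08] for x in X]),K,T,f).round().astype(int)
    print(y,[f"{x:.0f}:{im[j,i].tolist()}" for x,(i,j) in zip(X,q)][5:28])
E
```

```text
clock: 22.48
eef_pos: [0.5613, -0.0474, 0.1572]
wrist_force: [0.2, 0.2, 0.4]
width: 0.0599
gripper_force: 0.0
[-0.01938855 -0.00685942]
15 [156 188] [(-47, -17), (2, 15)]
27 [155 172] [(-53, -38), (-34, -29), (-19, -9), (3, 15)]
46 [153 147] [(-64, -46), (-4, 16)]
64 [152 123] [(-78, -60), (-58, -51), (5, 18)]
82 [152  99] [(-87, -71), (-64, -57), (7, 29)]
-110 [175 325] [(-115, -107), (-105, -88), (-81, -72), (-68, -55), (-41, -38), (-33, -27), (11, 45), (47, 59)]
-117 [176 331] [(-115, -88), (-84, -72), (-66, -57), (-34, -28), (11, 21), (23, 59)]
-15 ['-28:[111, 53, 42]', '-25:[110, 52, 42]', '-22:[109, 52, 41]', '-20:[109, 51, 39]', '-18:[106, 50, 38]', '-15:[99, 46, 36]', '-12:[83, 40, 31]', '-10:[102, 51, 41]', '-8:[136, 70, 57]', '-5:[139, 72, 60]', '-2:[139, 74, 60]', '0:[141, 75, 62]', '2:[142, 77, 64]', '5:[143, 77, 64]', '8:[143, 78, 64]', '10:[143, 77, 64]', '12:[143, 78, 64]', '15:[142, 76, 63]', '18:[142, 76, 63]', '20:[139, 74, 59]', '22:[138, 73, 58]', '25:[136, 70, 56]', '28:[134, 69, 54]']
0 ['-28:[116, 55, 42]', '-25:[116, 55, 44]', '-22:[117, 56, 43]', '-20:[116, 5
[... 152 characters left out ...]
0:[138, 72, 59]', '2:[140, 73, 60]', '5:[141, 75, 60]', '8:[142, 77, 63]', '10:[143, 77, 63]', '12:[144, 78, 65]', '15:[144, 78, 64]', '18:[144, 79, 65]', '20:[142, 76, 63]', '22:[142, 76, 63]', '25:[141, 76, 60]', '28:[139, 73, 59]']
12 ['-28:[119, 57, 46]', '-25:[120, 58, 45]', '-22:[120, 58, 46]', '-20:[119, 57, 45]', '-18:[119, 56, 45]', '-15:[117, 56, 44]', '-12:[118, 55, 44]', '-10:[118, 56, 45]', '-8:[118, 56, 44]', '-5:[117, 56, 44]', '-2:[89, 43, 34]', '0:[96, 47, 38]', '2:[123, 63, 51]', '5:[135, 70, 57]', '8:[139, 73, 59]', '10:[141, 75, 61]', '12:[142, 77, 63]', '15:[142, 77, 63]', '18:[144, 77, 64]', '20:[143, 78, 63]', '22:[144, 78, 65]', '25:[143, 77, 63]', '28:[143, 77, 63]']
```

The handle profile matches the open state. One numeric check of the heel, from the wrist and scene views, before handing in.

```bash
python3 - <<'E'
from h import *
a=.205;R=np.array([[np.cos(a),-np.sin(a)],[np.sin(a),np.cos(a)]]);org=np.array([.5789,-.0366]);seat=org+R@[0,-.117]
for cam in ("wrist","scene"):
  im,K,T,f=snap(cam)
  for y,z in ((4,.0855),(12,.084),(22,.075)):
    X=np.arange(-30,26,2.);q=proj(np.array([np.r_[seat+R@(np.array([x,y])/1000),z] for x in X]),K,T,f).round().astype(int)
    print(cam,y,q[0],q[-1]," ".join(f"{x:.0f}:{im[j,i,0]},{im[j,i,2]}" if 0<=j<420 else "-" for x,(i,j) in zip(X,q)))
E
```

```text
wrist 4 [268 348] [334 347] -30:217,156 -28:218,160 -26:220,161 -24:217,157 -22:218,158 -20:218,158 -18:219,158 -16:172,99 -14:180,83 -12:178,81 -10:180,84 -8:181,84 -6:179,85 -4:179,84 -2:180,83 0:178,81 2:176,79 4:176,80 6:177,82 8:113,65 10:78,65 12:74,62 14:68,58 16:180,125 18:219,160 20:217,157 22:217,159 24:218,159
wrist 12 [268 340] [334 339] -30:208,140 -28:207,137 -26:208,139 -24:208,143 -22:205,140 -20:204,136 -18:208,141 -16:173,100 -14:194,108 -12:193,106 -10:192,103 -8:192,104 -6:189,100 -4:194,107 -2:193,106 0:191,105 2:190,101 4:188,99 6:188,97 8:121,72 10:76,66 12:79,65 14:73,59 16:88,79 18:153,118 20:207,137 22:207,136 24:205,138
wrist 22 [268 323] [334 323] -30:98,83 -28:114,101 -26:113,97 -24:196,97 -22:202,99 -20:201,96 -18:199,96 -16:149,67 -14:144,60 -12:143,62 -10:146,64 -8:144,62 -6:142,58 -4:142,63 -2:141,59 0:144,64 2:139,57 4:142,60 6:141,59 8:79,55 10:67,52 12:69,54 14:64,52 16:72,59 18:92,67 20:127,88 22:138,110 24:139,112
scene 4 [233 244] [255 254] -30:136,77 -28:159,73 -26:169,64 -24:150,53 -22:128,45 -20:109,38 -18:117,43 -16:125,43 -14:138,48 -12:141,47 -10:144,49 -8:143,50 -6:141,49 -4:141,47 -2:141,47 0:144,51 2:142,48 4:140,48 6:121,45 8:86,41 10:86,41 12:44,41 14:41,39 16:30,28 18:19,18 20:19,18 22:13,15 24:13,15
scene 12 [235 242] [258 252] -30:108,83 -28:124,79 -26:141,76 -24:173,68 -22:179,66 -20:153,56 -18:130,47 -16:118,42 -14:130,43 -12:130,43 -10:128,43 -8:132,43 -6:130,44 -4:132,44 -2:130,44 0:130,44 2:134,44 4:131,45 6:123,43 8:91,38 10:75,37 12:49,38 14:39,35 16:39,33 18:18,19 20:26,25 22:43,39 24:85,76
scene 22 [238 241] [260 251] -30:110,79 -28:142,63 -26:142,63 -24:131,54 -22:120,43 -20:114,43 -18:111,40 -16:113,39 -14:113,39 -12:120,39 -10:114,39 -8:109,37 -6:115,40 -4:111,39 -2:111,39 0:112,39 2:94,37 4:94,40 6:73,42 8:69,57 10:54,46 12:69,61 14:86,76 16:72,64 18:84,75 20:74,66 22:93,82 24:67,60
```

```bash
python3 -c "
from bench import r
print(r.finish_job())"
```

```text
the job is handed in; nothing more can be done
None
```

The heel was pressed home against the stop at about 4 N, clamped and locked hands-off for over 2 s, then released with the lever; the camera measurements show the jaws open and the heel still standing at x ≈ 0 mm from the seat, and the job is handed in (no verdict was returned).

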